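# Load the sample rack into the autosampler

### The arm

A 7-joint arm with a two-finger parallel gripper is mounted at the origin on the work surface. World frame = base frame: x ahead of the robot, y to its left, z up, the work surface at z = 0. Lengths are in m, angles in rad, forces in N, time in s.
With the tool pointing down it reaches from about 0.4 to 0.875 m from the base axis. Payload 6.5 kg.
Tool frame: the origin (TCP) lies between the finger pads; the fingertips stand ctrl.finger_overhang ahead of it and the grasp point (between the pads) lies 3 mm ahead of it (ctrl.finger_overhang is the distance from the TCP to the fingertips, in m); z points along the fingers, y is the line along which they close (so a half turn about z gives the same grasp; the last joint's range is limited). The gripper opens to 85 mm and grips with 20 to 120 N. Pads are 22 mm wide; open, the fingers measure 114 mm over their backs; the gripper's body (76 mm by 85 mm) begins 54 mm behind the grasp point. The pads swing forward as they close: fully open they stand 13 mm farther back than shut.
Start: joints at [-1.289, 0.536, -0.004, 1.538, 0.003, 1.067, -0.071], TCP at [0.222, 0.611, 0.253] pointing down, gripper open.
Joint ranges: [-2.7, 2.7], [-0.37, 2.16], [-1.27, 1.26], [0.24, 2.4], [-1.31, 4.45], [0.19, 1.91], [-2.76, 2.76]. Speed limits (rad/s): [2.39, 2.39, 3.14, 3.14, 3.14, 3.14, 3.14].

### API

Orientations are given as a unit quaternion [w, x, y, z].
In Python, from station import ctrl gives the robot as it stands.
- The arm moves only by the tool move_arm, never from a script. Its argument "steps" is a list of rows, each a list of 5 numbers: the opening, from 0 (shut) to 1 (fully open), then the shift along the tool's x, y, z in m, then the turn about the tool's z in degrees. In form: [[claw, x, y, z, turn], ...]. A call has 1 to 5 rows; each row shifts and turns the commanded pose from where the row before left it, along the tool's axes as they then stand; what a row does not reach is not made up. A row lasts 1/10 s, in which the tool goes at most 50 mm and 8.59 degrees, less where a joint would pass 70% of its speed; a pose out of reach is approached as far as the arm can. A call is refused whole if a number of a shift passes 0.05 or a number of a turn 8.59, either way. A call with a gripper value outside its range is refused whole. The fingers move at their own pace and stop on an object; "newtons" is the grip in N (left out, the last holds). Time passes only in rows, so rows that do not move let the fingers close. It gives the time, the measured TCP pose, the force, the opening and the grip force at its end, in the units of the state.
- ctrl.sense(): the state, without advancing time (a new reading comes with each control period).
- ctrl.grab_frame(name): name is "scene" or "side" or "wrist"; returns the picture (400x640x3 uint8, blue, green, red); there is no depth.
- ctrl.camera_model(name): a dict with "intrinsics" (3x3 intrinsics, pixels), "k1" (the pictures are not rectified: a ray, as slopes to the right and down, at radius r is drawn at 1 + k1 r^2 times it, then the intrinsics apply), "R" (3x3) and "t" (3): a world point X has camera coordinates R X + t. Camera axes: x right, y down, z forward; pixel columns grow to the right and rows downward; lengths in m; the calibration is good to about 2 mm. A picture is of the moment at which its call begins: read the wrist's pose just before it. camera_model takes no time and is no camera call; for the wrist camera it gives the pose at the moment of the call.
- ctrl.job_done(): hands the job in; it is judged then, once.
The state is a dict: "t": time; "joint_pos": joint angles; "joint_velocities": joint speeds; "effort": joint torques, N m; "tcp_pos": TCP position; "eef_rot": TCP orientation; "force": force on the tool from outside, world axes, zero at the start; "torque": the same for the moment, N m; "finger_gap": opening from 0.0 (shut) to 1.0 (fully open); "gripper_force": force on a finger pad.
Only numpy, scipy, OpenCV 4.12 (cv2) and the standard library are available. Lean on these libraries where they do the work, as an engineer would, in place of code of your own. Each camera call takes 0.05 s, during which the arm holds its last target. There are 200 camera calls.

### The job

Load the sample rack into the autosampler: keeping it flat on the deck, slide it in between the guide rails, under the probe arm, until you feel it drop into the recess, without ramming it against the recess's end. Then turn the swivel catch all the way in over the rack's plate to lock it, and let go. Leave the other things alone.

Things in the scene. Friction and masses are not known exactly. Their poses are not given: they have to be found in the camera images.
- sampler: White autosampler base fixed to the bench, 55 mm high, x -110 to +150 mm, y -205 to +205 mm. Origin at bench height on the centre line of the rack's track; the rack goes in along this body's -y. All x, y below, where not said otherwise, are in this body's axes; heights are above the bench.
- deck (a point): Point on the steel deck in front of the recess, on the track's centre line, 95 mm to +y of the sampler's origin, 62 mm high. The deck is plain and flat here, 116 mm wide, y from about +175 mm to the recess's near edge. Axes as the sampler's.
- recess_about (a point): Recess in the deck, 154 mm long (y) x 94 mm wide, 5 mm deep (floor 57 mm high), centred across on the track. The point is its floor's middle only to within 20 mm along y (near edge at y = +15 to -25 mm): its plate is clamped in slots and not measured, so slide until the rack drops. Rails 3.5 mm high, 94 mm apart, line it; their flared mouths start 12 mm before its near edge.
- probe_arm (a point): Middle of the underside of the white probe arm that bridges the track: y -125 to -170 mm, 126 to 160 mm high, x from -35 mm to its tower (x 87 to 143, y -195 to -95 mm, 240 mm high). A carriage and hose stand on it up to 290 mm. The rack passes beneath with 17 mm over its vials; it cannot be set in from above.
- rack: Sample rack: aluminium plate 90 (x) x 150 (y) x 7 mm, 0.35 to 0.6 kg; origin at the centre of its underside: 62 mm high on the deck, 57 mm when seated. Carries a block with capped vials (x -33 to +33, y -69 to -3 mm, up to 47 mm above its underside). Its -y end goes in first; square on the track its axes match the sampler's. Starts askew before the rails. Play in the recess: 2 mm all round.
- rack_handle (a point): Middle of the rack's handle, a round steel bar 10 mm thick and 56 mm long along the rack's x, 42 mm above the rack's underside and 68 mm to +y of its centre, on two posts 8 mm thick at x = -24 and +24 mm. 60 mm are free on the vial side. Axes as the rack's. Held or pushed hard, this end can hang up on the grip; easing off lets it fall.
- catch_post (a point): Middle of the black upright thumb post of the swivel catch, 12 mm thick, from 71 to 97 mm high. It stands on a flat steel tongue (66 to 71 mm high, 14 mm wide) that pivots about the vertical axis at x = -74, y = -51.5 mm of the sampler; the post is 24 mm from the pivot, the tongue's end 44 mm.
- catch (a joint): Angle of the catch in rad: 0 = tongue along the sampler's +y, clear of the track; it turns clockwise seen from above to 1.571 = tongue along +x, over the rack's plate, at its stop. It turns with light friction (about 1 N at the post) and stays where it is left. It passes over a seated rack with 2 mm to spare, but is blocked by a rack that is not down.
- loose_vial: Bystander: amber vial, 22 mm thick, 49 mm tall, on the sampler's top; origin under its centre.
- buffer_jar: Bystander: jar 56 mm thick, 75 mm tall, on the sampler's top by the far side; origin under its centre.
- beaker: Bystander: glass beaker 68 mm wide, 85 mm tall, on the bench; origin under its centre.
- reagent_bottle: Bystander: amber bottle 72 mm thick, 150 mm tall, on the bench; origin under its centre.
- dish: Bystander: white dish 90 mm wide, 30 mm tall, on the bench; origin under its centre.
Things that resemble listed ones, but are neither listed nor needed, are in the scene too. There is more than one size of the rack; the one meant has the size given above.

How it is judged:
On the way:
1. the rack lies flat, down in the recess (z of rack in the frame of sampler between 0.055 and 0.0585 m and angle between rack's own z axis and vertical below 0.02 rad and angle between the y axis of rack and the y axis of sampler, either way round below 0.06 rad and value of joint catch below 0.9 rad), for 0.2 s.
At the end, for the whole second after the job is handed in: The rack lies flat in the recess (its underside within 1.5 mm of the recess's floor, tilt under 0.02 rad, square within 0.06 rad) and at rest, and the catch is turned in past 1.25 rad (z of rack in the frame of sampler between 0.055 and 0.0585 m and angle between rack's own z axis and vertical below 0.02 rad and angle between the y axis of rack and the y axis of sampler, either way round below 0.06 rad and y of rack in the frame of sampler below -0.055 m and value of joint catch above 1.25 rad and linear speed of rack below 0.01 m/s); the robot touches nothing.
It fails at once if the rack is rammed or pressed against the sampler with more than 25 N (contact force between rack and sampler above 25 N).
It fails at once if the rack is lifted off the deck by more than 15 mm (z of rack in the frame of sampler above 0.077 m).
It fails at once if the rack is tipped by more than 0.2 rad (angle between rack's own z axis and vertical above 0.2 rad).
It fails at once if a bystander is moved by more than 20 mm (distance of any of loose_vial, buffer_jar, beaker, reagent_bottle, dish from where it was at the start of the episode above 0.02 m).
It also fails if it takes over 72 s, if anything falls off the work surface, if the arm or the gripper's body presses on something with over 40 N, if the wrist force passes 120 N, or if a joint passes its speed limit or range.

## Working session

There is one attempt and no reset: what is moved stays moved. The work goes in short steps, Python scripts to look and compute and a tool call to move; the robot and the scene stay as the last step left them, time stands still between calls to the robot, and variables do not carry over. Pictures are saved under pics/ and viewed, at most 10 in all, crops included, and the job is handed in when it is done.

Besides the shell and the picture viewer there is one more tool, called after "Call:" by a JSON object that holds its "method" and its "body", one argument or row to a line. move_arm: Moves the arm, as the interface text tells. Its arguments: {"type":"object","properties":{"steps":{"type":"array","items":{"type":"array","items":{"type":"number"}}},"newtons":{"type":"number"}},"required":["steps"]}

```bash
mkdir -p pics; ls
cat > h.py <<'E'
from station import ctrl
import numpy as np, cv2
def ray(name,u,v,m=None):
    m=m or ctrl.camera_model(name)
    K=np.array(m["intrinsics"]);R=np.array(m["R"]);t=np.array(m["t"])
    d=np.array([(u-K[0,2])/K[0,0],(v-K[1,2])/K[1,1]])
    s=d.copy()
    for _ in range(30): s=d/(1+m["k1"]*(s@s))
    return -R.T@t, R.T@np.array([s[0],s[1],1.])
def at(name,u,v,z,m=None):
    o,d=ray(name,u,v,m); return o+d*(z-o[2])/d[2]
def proj(name,X,m=None):
    m=m or ctrl.camera_model(name)
    c=np.array(m["R"])@np.array(X)+np.array(m["t"]); s=c[:2]/c[2]; s=s*(1+m["k1"]*(s@s))
    K=np.array(m["intrinsics"]); return K[:2,:2]@s+K[:2,2]
E
python3 - <<'E'
from h import *
print(ctrl.sense(), ctrl.finger_overhang)
a=ctrl.grab_frame("scene");b=ctrl.grab_frame("side")
cv2.imwrite("pics/scene.png",a);cv2.imwrite("pics/side.png",b)
for n in("scene","side"):
    m=ctrl.camera_model(n);print(n,m)
E
```

```text
pics
{'t': 0.0, 'joint_pos': array([-1.28919529,  0.53719218, -0.00442202,  1.53885775,  0.00257352,
        1.06728354, -0.07118252]), 'joint_velocities': array([ 2.56665332e-04,  1.26475190e-03, -8.60784842e-04, -7.87379484e-05,
       -1.12607732e-03,  2.94866504e-04, -1.52054945e-04]), 'effort': array([-3.00930296e-04, -5.83417368e+01,  1.04866449e+00, -2.59099299e+01,
        1.23609908e-02,  9.63240280e-03,  4.00085032e-07]), 'tcp_pos': array([0.22135783, 0.61052522, 0.25240234]), 'eef_rot': array([-9.43420038e-05,  1.72994590e-01,  9.84922392e-01, -8.62418491e-04]), 'force': array([-0.05400306,  0.06973671, -0.14529024]), 'torque': array([-0.03055476,  0.07324289,  0.01869412]), 'gripper_force': 0.0, 'finger_gap': 1.0017716302725246} 0.022
scene {'intrinsics': array([[481.50662898,   0.        , 326.63190788],
       [  0.        , 481.50662898, 201.90785683],
       [  0.        ,   0.        ,   1.        ]]), 'k1': -0.016160694985680287, 'R': array([[ 0.88944895,  0.45678434, -0.01512048],
       [ 0.27184245, -0.55534671, -0.78593366],
       [-0.3673993 ,  0.69493748, -0.61812592]]), 't': array([-0.4385872 , -0.03430219,  1.64981229])}
side {'intrinsics': array([[413.12205162,   0.        , 319.09399339],
       [  0.        , 413.12205162, 198.05235968],
       [  0.        ,   0.        ,   1.        ]]), 'k1': 0.022383478161375477, 'R': array([[ 0.81863893, -0.57429903, -0.0033048 ],
       [-0.42604926, -0.60343633, -0.67405239],
       [ 0.3851134 ,  0.55321354, -0.73867615]]), 't': array([-0.39552299,  0.278278  ,  1.24258938])}
```

View pics/scene.png

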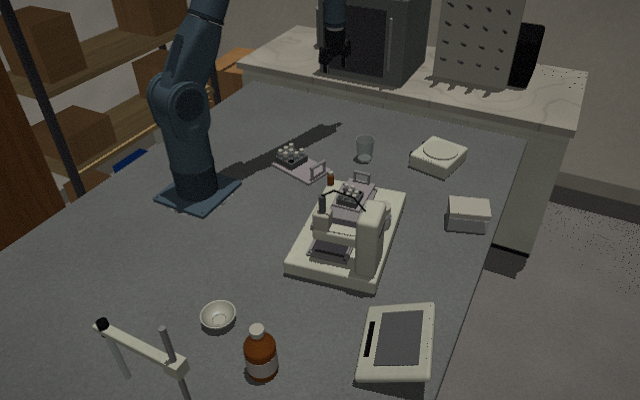

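View pics/side.png

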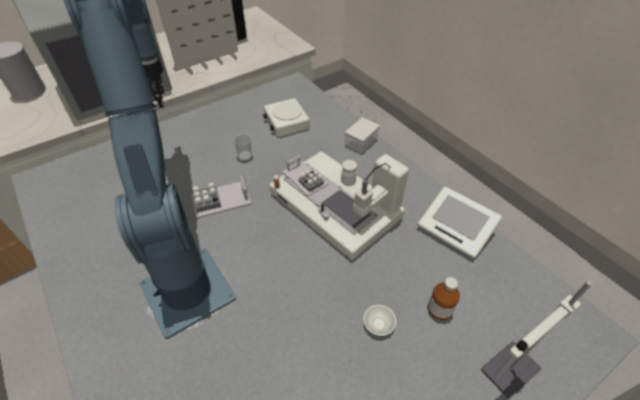

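The scene view shows the sampler at about (345,240), with the target rack on its deck and its handle at (362,178). The decoy rack is on the bench at (300,163). In the side view the sampler is at (340,200), the rack at (310,180) and the catch near (325,212). I'll enlarge both.

Run:
```python
import cv2
a=cv2.imread("pics/scene.png")[165:295,275:420];b=cv2.imread("pics/side.png")[145:260,260:415]
cv2.imwrite("pics/c1.png",cv2.convertScaleAbs(cv2.resize(a[:118],None,fx=5,fy=5,interpolation=3),alpha=1.3))
cv2.imwrite("pics/c2.png",cv2.convertScaleAbs(cv2.resize(b,None,fx=5,fy=5,interpolation=3),alpha=1.3))
```

```text
(no output)
```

View pics/c1.png

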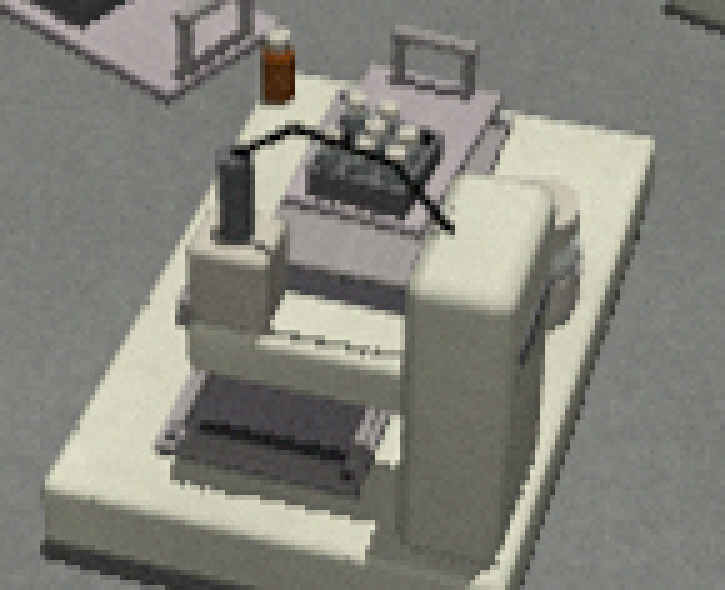

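View pics/c2.png

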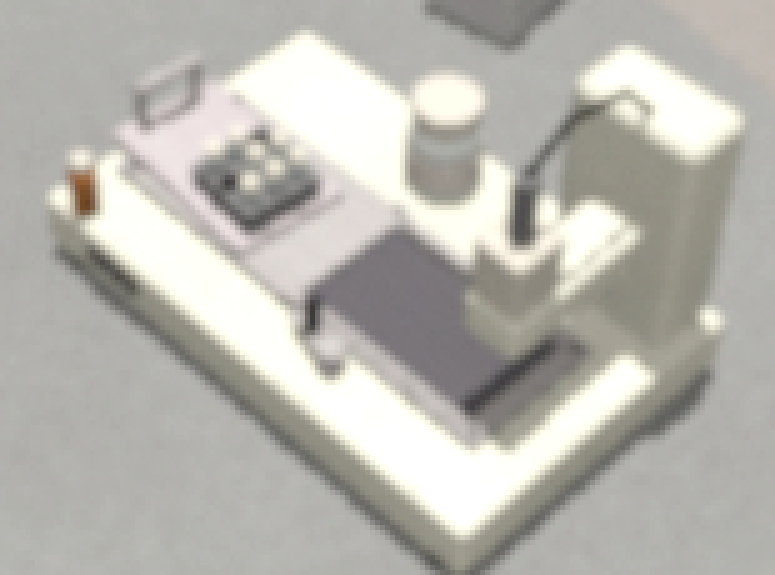

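```bash
cat > fit.py <<'E'
from h import *
from scipy.optimize import least_squares
def fit(obs,x0):
    ms={n:ctrl.camera_model(n) for n in ("scene","side")}
    def P(x,p): c,s=np.cos(x[2]),np.sin(x[2]); return [x[0]+c*p[0]-s*p[1],x[1]+s*p[0]+c*p[1],p[2]]
    def f(x): return np.concatenate([(proj(n,P(x,p),ms[n])-uv) for n,uv,p in obs])
    r=least_squares(f,x0,loss="soft_l1"); return r.x,f(r.x).reshape(-1,2)
S=lambda u,v:("scene",np.array([275+u/5,165+v/5]))
D=lambda u,v:("side",np.array([260+u/5,145+v/5]))
z=.055
sam=[(*S(45,490),(-.11,-.205,z)),(*S(655,140),(.15,.205,z)),(*D(50,205),(-.11,.205,z)),(*D(307,33),(.15,.205,z)),(*D(463,535),(-.11,-.205,z)),(*D(722,318),(.15,-.205,z))]
for q in (sam,):
    x,r=fit(q,[.55,.1,.0])
    for yaw in (.8,-.8,1.6,-1.6,3):
        x2,r2=fit(q,[.5,.3,yaw])
        if abs(r2).sum()<abs(r).sum(): x,r=x2,r2
print("sampler",x,np.degrees(x[2]));print(r.round(1))
h=.042+.062
rk=[(*S(280,205),(-.045,-.075,.069)),(*S(420,237),(.045,-.075,.069)),(*S(500,98),(.045,.075,.069)),
 (*S(394,32),(-.028,.068,h+.005)),(*S(480,42),(.028,.068,h+.005)),
 (*D(247,243),(-.045,-.075,.069)),(*D(345,195),(.045,-.075,.069)),(*D(118,130),(-.045,.075,.069)),
 (*D(135,82),(-.028,.068,h+.005)),(*D(203,53),(.028,.068,h+.005))]
y,r=fit(rk,x);print("rack",y,np.degrees(y[2]));print(r.round(1))
c,s=np.cos(x[2]),np.sin(x[2]);M=np.array([[c,s],[-s,c]])
print("rack in sampler",M@(y[:2]-x[:2]),np.degrees(y[2]-x[2]))
for n,uv in (D(313,293),):print("post top in sampler",M@(at(n,*uv,.097)[:2]-x[:2]),at(n,*uv,.097))
for n,uv in (D(318,283),D(402,212)):print("recess near corners",M@(at(n,*uv,.062)[:2]-x[:2]))
for n,uv in (D(85,212),):print("vial",M@(at(n,*uv,.055)[:2]-x[:2]))
c,s=np.cos(y[2]),np.sin(y[2]);print("handle",y[0]-s*.068,y[1]+c*.068)
E
python3 fit.py
```

```text
sampler [0.54285929 0.01160691 0.15657424] 8.971043313447133
[[-1.7 -0.1]
 [ 0.5 -0.6]
 [-1.5 -1.8]
 [-0.4 -1.2]
 [ 0.9  0.9]
 [ 1.8 -0.3]]
rack [0.5217664  0.13653339 0.06166311] 3.53303613192732
[[ 0.7 -0.9]
 [ 0.3 -0.1]
 [ 0.8  0.3]
 [ 0.2 -0.5]
 [-0.5  1.3]
 [-0.7  1.8]
 [ 0.1 -0.4]
 [-0.3  0.6]
 [ 0.6  1. ]
 [-0.3  0.2]]
rack in sampler [-0.00135442  0.12668741] -5.438007181519813
post top in sampler [-0.06274898 -0.02108854] [ 0.48416635 -0.01900844  0.097     ]
recess near corners [-0.03217914  0.005188  ]
recess near corners [0.05662828 0.01185945]
vial [-0.09838659  0.17199502]
handle 0.517575967535551 0.2044041474161059
```

The sampler fit is good to about 10 mm and the rack fit is consistent. Next I'll go above the handle and look from close by.

Call:
{"method": "move_arm", "body": {
  "steps": [
    [1,0,0,0,-7.8],
    [1,0,0,0,-7.8],
    [1,0,0,0,-7.8],
    [1,-0.03,-0.047,0,0],
    [1,-0.03,-0.047,0,0]
  ]
}}

```text
t: 0.6
tcp_pos: [0.2797, 0.5298, 0.2526]
eef_rot: [-0.0, -0.032, 0.999, -0.0]
force: [1.4, -0.8, -0.9]
finger_gap: 0.999
gripper_force: 0.0
```

Call:
{"method": "move_arm", "body": {
  "steps": [
    [1,-0.03,-0.047,0,0],
    [1,-0.03,-0.047,0,0],
    [1,-0.03,-0.047,0,0],
    [1,-0.03,-0.047,0,0],
    [1,-0.03,-0.047,0,0]
  ]
}}

```text
t: 1.1
tcp_pos: [0.4281, 0.326, 0.2531]
eef_rot: [-0.0, -0.03, 1.0, -0.0]
force: [1.3, 0.4, -0.1]
finger_gap: 1.0
gripper_force: 0.0
```

Call:
{"method": "move_arm", "body": {
  "steps": [
    [1,-0.03,-0.047,0,0],
    [1,-0.03,-0.047,0,0],
    [1,0,0,0,0],
    [1,0,0,0,0]
  ]
}}

```text
t: 1.5
tcp_pos: [0.4866, 0.2457, 0.2529]
eef_rot: [-0.0, -0.029, 1.0, -0.0]
force: [-0.3, 2.2, 0.4]
finger_gap: 1.003
gripper_force: 0.0
```

Run:
```python
from h import *
import pickle
s=ctrl.sense();m=ctrl.camera_model("wrist");a=ctrl.grab_frame("wrist")
pickle.dump(m,open("w1.pkl","wb"));cv2.imwrite("pics/w1.png",a)
cv2.imwrite("pics/w1b.png",cv2.resize(a,(800,500),interpolation=3))
print(s["tcp_pos"],s["eef_rot"],-np.array(m["R"]).T@m["t"],m["R"][2])
```

```text
[0.48662934 0.2457461  0.25294823] [-3.06971250e-04 -2.86572163e-02  9.99589220e-01 -2.47805227e-04] [0.41838631 0.24141589 0.3751158 ] [ 0.27020286  0.01500177 -0.96268653]
```

View pics/w1b.png

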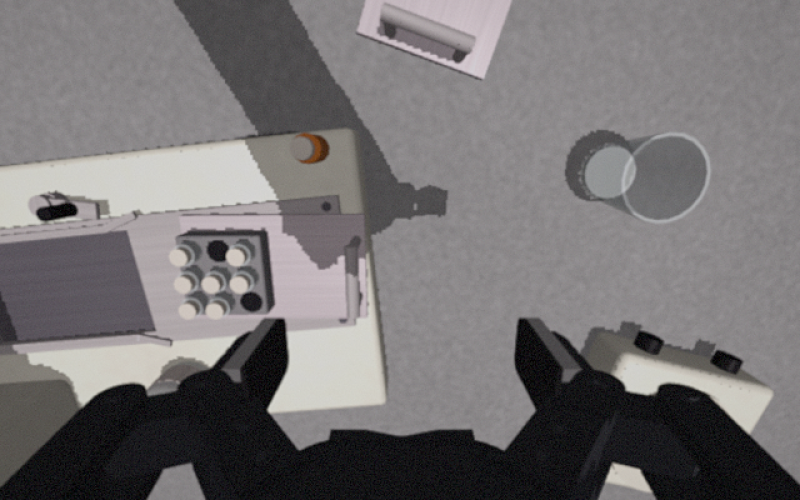

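The wrist view (800x500 scale) shows sampler corners at (352,130) and (383,403), the handle bar at (352,245)–(352,320), recess near corners at (128,231) and (154,331), and the catch post with its top at (42,213). The rack plate corners are at (181,216) and (363,214).

```bash
cat > w.py <<'E'
from h import *
import pickle
m=pickle.load(open("w1.pkl","rb"))
A=lambda u,v,z:at("wrist",u/1.25,v/1.25,z,m)[:2].round(4)
c1=A(354,130,.055);c2=A(385,404,.055);e=A(0,166,.055)
print("corners",c1,c2,np.linalg.norm(c1-c2)); print("yaw front",np.degrees(np.arctan2(*(c2-c1)[::-1])),"side",np.degrees(np.arctan2(*(c1-e)[::-1]))-90)
r1=A(128,231,.062);r2=A(154,331,.062);print("recess",r1,r2,np.linalg.norm(r1-r2),np.degrees(np.arctan2(*(r2-r1)[::-1])))
h1=A(352,240,.109);h2=A(350,322,.109);print("handle ends",h1,h2,np.linalg.norm(h1-h2),(h1+h2)/2,np.degrees(np.arctan2(*(h2-h1)[::-1])))
p1=A(181,216,.069);p2=A(363,214,.069);print("plate",p1,p2,np.linalg.norm(p1-p2),np.degrees(np.arctan2(*(p2-p1)[::-1]))-90)
t=A(42,213,.097);b=A(72,211,.071);print("post top/base",t,b)
print("rail mouths",A(135,214,.0655),A(170,342,.0655))
print("deck left edge",A(338,196,.062),A(338,213,.062))
E
python3 w.py
```

```text
corners [0.4058 0.203 ] [0.6583 0.2393] 0.2550959427352775
yaw front 8.180924631114715 side 8.295563360382445
recess [0.497  0.0152] [0.5891 0.0264] 0.09277849966452352 6.93352047265979
handle ends [0.4828 0.2099] [0.5467 0.2099] 0.06389999999999996 [0.51475 0.2099 ] 0.0
plate [0.4803 0.0658] [0.4704 0.2136] 0.14813119185370785 3.832085092648711
post top/base [ 0.478  -0.0236] [ 0.4806 -0.0227]
rail mouths [0.4814 0.0255] [0.5974 0.0422]
deck left edge [0.458  0.1922] [0.472  0.1923]
```

Sampler yaw is about 8.3°, with its origin near (0.542, 0.0155). The recess near edge is at y≈+5 mm. The handle is at (0.515, 0.210) with yaw about 3.5°. I'll descend onto the handle.

Call:
{"method": "move_arm", "body": {
  "steps": [
    [0.7,-0.0265,-0.037,0,0],
    [0.7,0,0,0.05,0],
    [0.7,0,0,0.05,0],
    [0.7,0,0,0.025,0],
    [0.7,0,0,0,0]
  ]
}}

```text
t: 2.05
tcp_pos: [0.5111, 0.2125, 0.1247]
eef_rot: [-0.004, -0.032, 0.999, -0.001]
force: [-0.2, 0.8, 0.7]
finger_gap: 0.7
gripper_force: 0.0
```

Call:
{"method": "move_arm", "body": {
  "steps": [
    [0.7,0,0,0.021,0],
    [0.7,0,0,0,0]
  ]
}}

```text
t: 2.25
tcp_pos: [0.5138, 0.213, 0.107]
eef_rot: [-0.001, -0.031, 1.0, -0.0]
force: [-0.9, 0.5, -0.4]
finger_gap: 0.701
gripper_force: 0.0
```

Run:
```python
from h import *
import pickle
s=ctrl.sense();m=ctrl.camera_model("wrist");a=ctrl.grab_frame("wrist")
cv2.imwrite("pics/w2.png",a);pickle.dump(m,open("w2.pkl","wb"));print(s["tcp_pos"],s["force"],s["finger_gap"])
```

```text
[0.51377966 0.2129569  0.10696387] [-0.91334153  0.53432308 -0.37360254] 0.7010120191713655
```

View pics/w2.png

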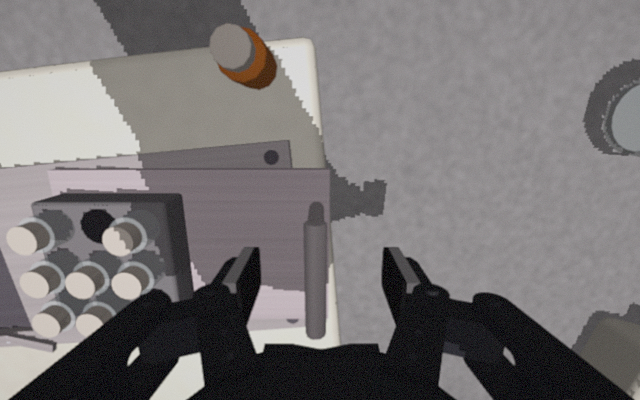

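The bar sits between the pads (column 316, rows 218–338), centred within a few mm. I'll grip lightly.

Call:
{"method": "move_arm", "body": {
  "steps": [
    [0,0,0,0,0],
    [0,0,0,0,0],
    [0,0,0,0,0],
    [0,0,0,0,0],
    [0,0,0,0,0]
  ],
  "newtons": 20
}}

```text
t: 2.8
tcp_pos: [0.5153, 0.2118, 0.1082]
eef_rot: [0.0, -0.03, 1.0, 0.0]
force: [-1.0, -1.4, 6.2]
finger_gap: 0.106
gripper_force: 19.6
```

Run:
```python
from h import *
import pickle
m=pickle.load(open("w2.pkl","rb"))
A=lambda u,v,z:at("wrist",u,v,z,m)[:2].round(4)
a,b=A(316,204,.104),A(316,338,.109);print(a,b,(a+b)/2)
p,q=A(50,170,.069),A(330,168,.069);print("rack left edge",p,q,np.linalg.norm(p-q),np.degrees(np.arctan2(*(q-p)[::-1]))-90)
print("corner",A(312,40,.055),"deck",A(0,166,.062),A(290,141,.062))
```

```text
[0.4802 0.2083] [0.5434 0.2121] [0.5118 0.2102]
rack left edge [0.4799 0.0651] [0.4698 0.2145] 0.1497410097468292 3.8675247485873427
corner [0.4063 0.2012] deck [0.4808 0.0301] [0.4577 0.1924]
```

Rack yaw is about 3.8° against a track yaw of 8.2°. The handle is within about 1 mm of the centre line, so I'll square the rack up in place first.

Call:
{"method": "move_arm", "body": {
  "steps": [
    [0,0.0005,0,-0.001,-1.5],
    [0,0.0005,0,0,-1.5],
    [0,0,0,0,-1.5],
    [0,0,0,0,0],
    [0,0,0,0,0]
  ]
}}

```text
t: 3.3
tcp_pos: [0.5132, 0.2115, 0.1082]
eef_rot: [-0.001, -0.069, 0.998, -0.0]
force: [-4.4, -1.2, 3.5]
finger_gap: 0.105
gripper_force: 20.7
```

Call:
{"method": "move_arm", "body": {
  "steps": [
    [0,0,-0.005,0,0],
    [0,0,-0.005,0,0],
    [0,0,-0.005,0,0],
    [0,0,0,0,0],
    [0,0,0,0,0]
  ]
}}

```text
t: 3.8
tcp_pos: [0.5165, 0.1956, 0.1082]
eef_rot: [0.0, -0.069, 0.998, -0.001]
force: [0.0, -1.7, -2.4]
finger_gap: 0.106
gripper_force: 19.6
```

Run:
```python
from h import *
import pickle
s=ctrl.sense();m=ctrl.camera_model("wrist");a=ctrl.grab_frame("wrist")
cv2.imwrite("pics/w3.png",a);pickle.dump(m,open("w3.pkl","wb"));print(s["tcp_pos"],s["eef_rot"],s["force"],s["finger_gap"])
```

```text
[0.51651686 0.19561295 0.10823844] [ 2.54910157e-04 -6.90305364e-02  9.97614338e-01 -5.93793080e-04] [ 0.04331927 -1.66757566 -2.37416126] 0.10649362079766948
```

View pics/w3.png

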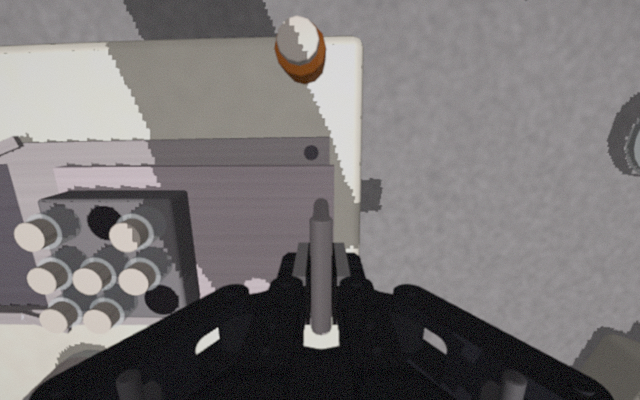

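Deck edge is at about (35,142)–(329,137) and the plate's left edge at (56,167)–(334,166). I'll measure the offset and angle between them.

Run:
```python
from h import *
import pickle
m=pickle.load(open("w3.pkl","rb"))
A=lambda u,v,z:at("wrist",u,v,z,m)[:2]
p,q=A(56,167,.069),A(334,166,.069);d,e=A(35,142,.062),A(329,137,.062)
ang=lambda p,q:np.degrees(np.arctan2(*(q-p)[::-1]))-90
print(np.linalg.norm(p-q),ang(p,q),ang(d,e))
n=e-d;n/=np.linalg.norm(n);nx=np.array([n[1],-n[0]])
print("edge offset from deck edge (want .013)",(p-d)@nx,(q-d)@nx, "bar",(A(320,218,.109)+A(321,332,.109))/2)
print("recess near corner",A(9,163,.062),"mouth",A(20,137,.0655),"front",p,"dist mouth->front",(p-A(20,137,.0655))@n)
```

```text
0.14939835786999187 7.993385041009915 8.60970236318812
edge offset from deck edge (want .013) 0.013020804040620289 0.01462781630194736 bar [0.51579957 0.19486859]
recess near corner [0.49546158 0.01478161] mouth [0.47927517 0.02638405] front [0.49224003 0.0478562 ] dist mouth->front 0.019289304408629398
```

Call:
{"method": "move_arm", "body": {
  "steps": [
    [0,0.001,-0.004,0,-0.5],
    [0,0,-0.005,0,0],
    [0,0,-0.005,0,0],
    [0,0,-0.005,0,0],
    [0,0,-0.005,0,0]
  ]
}}

```text
t: 4.35
tcp_pos: [0.5185, 0.1726, 0.1083]
eef_rot: [0.0, -0.074, 0.997, 0.0]
force: [0.0, 3.2, -1.9]
finger_gap: 0.106
gripper_force: 19.6
```

Call:
{"method": "move_arm", "body": {
  "steps": [
    [0,0,-0.005,0,0],
    [0,0,-0.005,0,0],
    [0,0,-0.005,0,0],
    [0,0,-0.005,0,0],
    [0,0,-0.005,0,0]
  ]
}}

```text
t: 4.85
tcp_pos: [0.5223, 0.1479, 0.1084]
eef_rot: [0.0, -0.074, 0.997, 0.0]
force: [-1.5, 3.0, -1.2]
finger_gap: 0.105
gripper_force: 19.7
```

Call:
{"method": "move_arm", "body": {
  "steps": [
    [0,0,-0.005,0,0],
    [0,0,-0.005,0,0],
    [0,0,-0.005,0,0],
    [0,0,-0.005,0,0],
    [0,0,-0.005,0,0]
  ]
}}

```text
t: 5.35
tcp_pos: [0.526, 0.1233, 0.1084]
eef_rot: [0.0, -0.074, 0.997, 0.0]
force: [-1.2, 2.4, 0.7]
finger_gap: 0.11
gripper_force: 19.8
```

Call:
{"method": "move_arm", "body": {
  "steps": [
    [0,0,-0.005,0,0],
    [0,0,-0.005,0,0],
    [0,0,-0.005,0,0],
    [0,0,-0.005,0,0],
    [0,0,-0.005,0,0]
  ]
}}

```text
t: 5.85
tcp_pos: [0.5298, 0.0988, 0.1085]
eef_rot: [0.0, -0.074, 0.997, 0.0]
force: [-1.3, 5.2, 2.5]
finger_gap: 0.105
gripper_force: 20.0
```

Call:
{"method": "move_arm", "body": {
  "steps": [
    [0,0,-0.005,0,0],
    [0,0,-0.005,0,0],
    [0,0,-0.005,0,0],
    [0,0,-0.005,0,0],
    [0,0,-0.005,0,0]
  ]
}}

```text
t: 6.35
tcp_pos: [0.5338, 0.0751, 0.1089]
eef_rot: [0.001, -0.074, 0.997, 0.001]
force: [-0.7, 7.6, 7.2]
finger_gap: 0.106
gripper_force: 20.4
```

Call:
{"method": "move_arm", "body": {
  "steps": [
    [0,0,-0.004,0,0],
    [0,0,-0.004,0,0],
    [0,0,-0.004,0,0],
    [0,0,-0.004,0,0],
    [0,0,-0.004,0,0]
  ]
}}

```text
t: 6.85
tcp_pos: [0.5374, 0.0567, 0.1097]
eef_rot: [0.002, -0.075, 0.997, 0.001]
force: [-0.0, 8.1, 9.5]
finger_gap: 0.105
gripper_force: 20.6
```

Run:
```python
from h import *
import pickle
s=ctrl.sense();m=ctrl.camera_model("wrist");a=ctrl.grab_frame("wrist")
cv2.imwrite("pics/w4.png",a);pickle.dump(m,open("w4.pkl","wb"));print(s["tcp_pos"],s["eef_rot"],s["force"],s["finger_gap"])
```

```text
[0.53743391 0.0567277  0.10971274] [ 0.00156505 -0.07484608  0.99719279  0.00146609] [-0.03732518  8.08765098  9.48680163] 0.10536388913141637
```

View pics/w4.png

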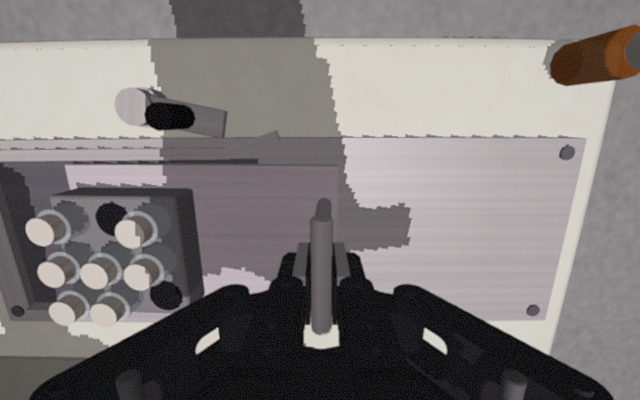

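The rack is inside the rails with its nose dipping into the recess. The tail edge is at column 338 and the rail flare's mouth tip at about (278,134). I'll work out the travel left.

Run:
```python
from h import *
import pickle
m=pickle.load(open("w4.pkl","rb"))
A=lambda u,v,z:at("wrist",u,v,z,m)[:2]
d,e=A(330,137,.062),A(580,138,.062);n=e-d;n/=np.linalg.norm(n);print(np.degrees(np.arctan2(n[1],n[0]))-90)
tail=A(338,166,.071);mouth=A(278,133,.0655);f=A(66,164,.065)
print("tail-mouth",(tail-mouth)@n,"travel to seat ~",(tail-mouth)@n+.014,"plate len",np.linalg.norm(tail-f))
c=A(590,138,.062);print("tail to deck end",(c-tail)@n,"tail in sampler y if deck end .175:",.175-(c-tail)@n)
t=A(170,116,.097);b=A(195,112,.071);print(t,b, "pivot",A(135,105,.071))
print("tcp-tail along", (ctrl.sense()["tcp_pos"][:2]-tail)@n)
```

```text
8.606303813587601
tail-mouth 0.03163669089150815 travel to seat ~ 0.045636690891508146 plate len 0.14957012905941328
tail to deck end 0.13969689220536022 tail in sampler y if deck end .175: 0.03530310779463977
[ 0.47789376 -0.0173813 ] [ 0.4757543  -0.01704239] pivot [ 0.47669039 -0.04726014]
tcp-tail along -0.009966182889198196
```

Call:
{"method": "move_arm", "body": {
  "steps": [
    [0.15,0,0,0,0],
    [0.15,0,0,0,0],
    [0.15,0,0,0,0]
  ]
}}

```text
t: 7.2
tcp_pos: [0.5361, 0.0536, 0.1081]
eef_rot: [-0.0, -0.074, 0.997, -0.0]
force: [0.3, 2.5, 0.3]
finger_gap: 0.15
gripper_force: 0.9
```

Call:
{"method": "move_arm", "body": {
  "steps": [
    [0.15,0,-0.004,0,0],
    [0.15,0,-0.004,0,0],
    [0.15,0,-0.004,0,0],
    [0.15,0,-0.004,0,0],
    [0.15,0,-0.004,0,0]
  ]
}}

```text
t: 7.7
tcp_pos: [0.5389, 0.0339, 0.1081]
eef_rot: [-0.0, -0.074, 0.997, -0.0]
force: [-0.1, 1.8, -1.2]
finger_gap: 0.15
gripper_force: 1.1
```

Call:
{"method": "move_arm", "body": {
  "steps": [
    [0.15,0,-0.002,0,0],
    [0.15,0,-0.002,0,0],
    [0.15,0,-0.002,0,0],
    [0.15,0,0,0,0]
  ]
}}

```text
t: 8.1
tcp_pos: [0.54, 0.0282, 0.1083]
eef_rot: [0.0, -0.074, 0.997, -0.0]
force: [1.0, 1.2, -1.1]
finger_gap: 0.149
gripper_force: 0.8
```

Call:
{"method": "move_arm", "body": {
  "steps": [
    [0.15,0,-0.002,0,0],
    [0.15,0,-0.002,0,0],
    [0.15,0,0,0,0]
  ]
}}

```text
t: 8.4
tcp_pos: [0.5406, 0.0242, 0.1083]
eef_rot: [0.0, -0.074, 0.997, -0.0]
force: [0.3, 2.1, -1.2]
finger_gap: 0.151
gripper_force: 0.7
```

Call:
{"method": "move_arm", "body": {
  "steps": [
    [0.15,0,-0.0015,0,0],
    [0.15,0,-0.0015,0,0],
    [0.15,0,-0.001,0,0],
    [0.15,0,0,0,0]
  ]
}}

```text
t: 8.8
tcp_pos: [0.5412, 0.0204, 0.1083]
eef_rot: [0.0, -0.074, 0.997, -0.0]
force: [-1.0, 0.2, -1.9]
finger_gap: 0.149
gripper_force: 0.7
```

Call:
{"method": "move_arm", "body": {
  "steps": [
    [0.15,0,-0.001,0,0],
    [0.15,0,-0.001,0,0],
    [0.15,0,0,0,0]
  ]
}}

```text
t: 9.1
tcp_pos: [0.5415, 0.0185, 0.1083]
eef_rot: [0.0, -0.074, 0.997, -0.0]
force: [-0.7, 1.5, -0.8]
finger_gap: 0.15
gripper_force: 0.8
```

Call:
{"method": "move_arm", "body": {
  "steps": [
    [0.15,0,-0.001,0,0],
    [0.15,0,-0.001,0,0],
    [0.15,0,0,0,0]
  ]
}}

```text
t: 9.4
tcp_pos: [0.5418, 0.0165, 0.1083]
eef_rot: [0.0, -0.074, 0.997, -0.0]
force: [0.5, 1.8, -1.5]
finger_gap: 0.153
gripper_force: 0.8
```

Call:
{"method": "move_arm", "body": {
  "steps": [
    [0.15,0,-0.001,0,0],
    [0.15,0,-0.001,0,0],
    [0.15,0,0,0,0]
  ]
}}

```text
t: 9.7
tcp_pos: [0.5421, 0.0145, 0.1083]
eef_rot: [0.0, -0.074, 0.997, -0.0]
force: [0.1, 2.2, -1.3]
finger_gap: 0.15
gripper_force: 0.8
```

Call:
{"method": "move_arm", "body": {
  "steps": [
    [0.15,0,-0.001,0,0],
    [0.15,0,0,0,0]
  ]
}}

```text
t: 9.9
tcp_pos: [0.5422, 0.0136, 0.1083]
eef_rot: [0.0, -0.074, 0.997, -0.0]
force: [-0.6, 1.2, -1.1]
finger_gap: 0.151
gripper_force: 0.8
```

Call:
{"method": "move_arm", "body": {
  "steps": [
    [0.15,0,-0.001,0,0],
    [0.15,0,0,0,0]
  ]
}}

```text
t: 10.1
tcp_pos: [0.5424, 0.0126, 0.1083]
eef_rot: [0.0, -0.074, 0.997, -0.0]
force: [-0.3, 1.6, -1.6]
finger_gap: 0.153
gripper_force: 0.9
```

Call:
{"method": "move_arm", "body": {
  "steps": [
    [0.15,0,-0.001,0,0],
    [0.15,0,0,0,0]
  ]
}}

```text
t: 10.3
tcp_pos: [0.5425, 0.0116, 0.1083]
eef_rot: [0.0, -0.074, 0.997, -0.0]
force: [-0.6, 2.4, -1.3]
finger_gap: 0.15
gripper_force: 0.9
```

Call:
{"method": "move_arm", "body": {
  "steps": [
    [0.15,0,-0.001,0,0],
    [0.15,0,0,0,0]
  ]
}}

```text
t: 10.5
tcp_pos: [0.5427, 0.0106, 0.1083]
eef_rot: [0.0, -0.074, 0.997, -0.0]
force: [0.1, 1.2, -0.5]
finger_gap: 0.15
gripper_force: 0.9
```

Call:
{"method": "move_arm", "body": {
  "steps": [
    [0.15,0,-0.001,0,0],
    [0.15,0,0,0,0]
  ]
}}

```text
t: 10.7
tcp_pos: [0.5428, 0.0096, 0.1083]
eef_rot: [0.0, -0.074, 0.997, -0.0]
force: [-0.0, 1.7, -0.4]
finger_gap: 0.148
gripper_force: 0.9
```

Call:
{"method": "move_arm", "body": {
  "steps": [
    [0.15,0,-0.001,0,0],
    [0.15,0,0,0,0]
  ]
}}

```text
t: 10.9
tcp_pos: [0.543, 0.0086, 0.1083]
eef_rot: [0.0, -0.074, 0.997, -0.0]
force: [0.7, 2.3, -0.5]
finger_gap: 0.153
gripper_force: 0.8
```

Run:
```python
from h import *
import pickle
s=ctrl.sense();m=ctrl.camera_model("wrist");a=ctrl.grab_frame("wrist")
cv2.imwrite("pics/w5.png",a);pickle.dump(m,open("w5.pkl","wb"));print(s["tcp_pos"],s["eef_rot"],s["force"],s["finger_gap"])
```

```text
[0.54296353 0.00862923 0.1083009 ] [ 7.06559464e-07 -7.38110839e-02  9.97272240e-01 -5.53838394e-05] [ 0.71340282  2.28352826 -0.54794651] 0.15283473837706102
```

View pics/w5.png

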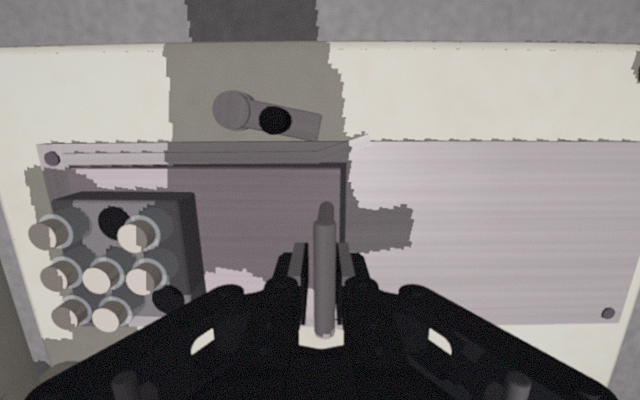

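The rack's tail edge (col 341) is now inside the recess near edge (col 348), with a dark gap along its side and end. It appears to have dropped. I'll ease off, open and rise, then plan the catch from this picture.

Call:
{"method": "move_arm", "body": {
  "steps": [
    [0.17,0,0.001,0,0],
    [0.25,0,0.0005,0,0],
    [0.5,0,0,0,0],
    [0.5,0,0,0,0],
    [0.5,0,0,-0.01,0]
  ]
}}

```text
t: 11.45
tcp_pos: [0.5419, 0.01, 0.1177]
eef_rot: [-0.001, -0.074, 0.997, -0.0]
force: [-1.1, -0.7, 0.4]
finger_gap: 0.497
gripper_force: 0.0
```

Run:
```python
from h import *
import pickle
m=pickle.load(open("w5.pkl","rb"))
A=lambda u,v,z:at("wrist",u,v,z,m)[:2].round(4)
P=A(233,110,.073);T=A(276,120,.097);E=A((322+319)/2,126,.071)
d,e=A(390,140,.062),A(610,141,.062);n=e-d;n/=np.linalg.norm(n);nx=np.array([n[1],-n[0]])
print("P",P,"T",T,"E",E,np.linalg.norm(T-P),np.linalg.norm(E-P))
for q in(T,E): v=q-P;print("catch ang",np.arctan2(v@nx,v@n))
near=A(348,190,.062);tail=A(341,190,.064);print("gap",(near-tail)@n, "yaw",np.degrees(np.arctan2(n[1],n[0]))-90,"n",n)
print("plate edge top",A(60,165,.064),A(341,166,.064))
print("pivot from near edge y (pivot y=-.0515):",(P-near)@n)
a,b=A(324,222,.104),A(324,335,.104);print("barlen if down/up",np.linalg.norm(a-b),np.linalg.norm(A(324,222,.109)-A(324,335,.109)))
```

```text
P [ 0.4773 -0.0454] T [ 0.4784 -0.0205] E [ 0.4786 -0.0016] 0.024924285345822857 0.043819287990564164
catch ang 0.19336284936682152
catch ang 0.1788865015998771
gap 0.004069307405246514 yaw 8.549380978505027 n [-0.14866175  0.9888881 ]
plate edge top [ 0.52   -0.1411] [0.498  0.0125]
pivot from near edge y (pivot y=-.0515): -0.05846184918721196
barlen if down/up 0.058253326085297465 0.05603320444165227
```

The catch geometry agrees: post 24.9 mm from the pivot, tongue 43.8 mm, angle ≈0.19 rad. I'll rise, go over the post and grip it.

Call:
{"method": "move_arm", "body": {
  "steps": [
    [0.5,0,0,-0.04,0],
    [0.4,0,0,-0.02,0],
    [0.4,0.034,-0.0105,0,0],
    [0.4,0.0335,-0.0105,0,0],
    [0.4,0,0,0,0]
  ]
}}

```text
t: 11.95
tcp_pos: [0.4748, -0.023, 0.1786]
eef_rot: [-0.002, -0.072, 0.997, -0.001]
force: [0.8, 0.8, -0.1]
finger_gap: 0.402
gripper_force: 0.0
```

Run:
```python
from h import *
import pickle
s=ctrl.sense();m=ctrl.camera_model("wrist");a=ctrl.grab_frame("wrist")
cv2.imwrite("pics/w6.png",a);pickle.dump(m,open("w6.pkl","wb"));print(s["tcp_pos"],s["eef_rot"])
# where features from estimate should project
for X in ([.4784,-.021,.097],[.4773,-.0454,.073]):print(proj("wrist",X,m).round())
```

```text
[ 0.47481448 -0.02302514  0.17856312] [-1.92584446e-03 -7.21806185e-02  9.97389574e-01 -5.36122837e-04]
[324. 226.]
[293. 210.]
```

View pics/w6.png

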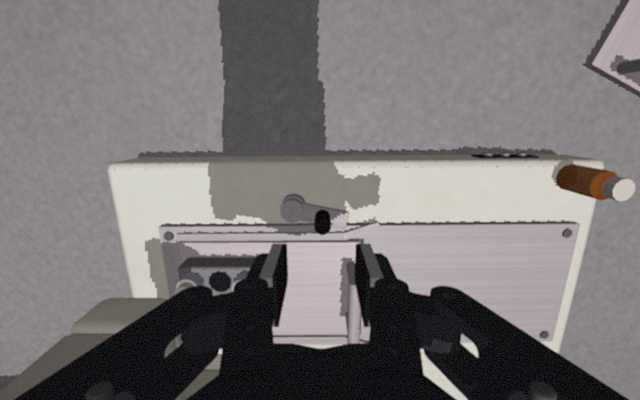

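The post is at (322,222), matching the prediction of (324,226). I'll descend part way and check the pose.

Call:
{"method": "move_arm", "body": {
  "steps": [
    [0.4,0,0,0.03,0],
    [0.4,0,0,0.02,0],
    [0.4,0,0,0,0],
    [0.4,0,0,0,0]
  ]
}}

```text
t: 12.4
tcp_pos: [0.4799, -0.0201, 0.1288]
eef_rot: [0.0, -0.074, 0.997, 0.0]
force: [-0.1, 1.2, 0.6]
finger_gap: 0.402
gripper_force: 0.0
```

Call:
{"method": "move_arm", "body": {
  "steps": [
    [0.4,0.0015,-0.0007,0.02,0],
    [0.4,0,0,0.0105,0],
    [0.4,0,0,0,0],
    [0.4,0,0,0,0]
  ]
}}

```text
t: 12.8
tcp_pos: [0.4782, -0.0213, 0.0984]
eef_rot: [0.0, -0.074, 0.997, -0.0]
force: [0.2, -1.2, 0.6]
finger_gap: 0.398
gripper_force: 0.0
```

Call:
{"method": "move_arm", "body": {
  "steps": [
    [0,0,0,0,0],
    [0,0,0,0,0],
    [0,0,0,0,0],
    [0,0,0,0,0]
  ]
}}

```text
t: 13.2
tcp_pos: [0.4783, -0.0215, 0.0985]
eef_rot: [0.001, -0.074, 0.997, -0.0]
force: [-0.8, -2.0, 6.8]
finger_gap: 0.129
gripper_force: 20.6
```

The post is gripped (gap 0.129 ≈ 12 mm). I'll swing it along the arc.

Call:
{"method": "move_arm", "body": {
  "steps": [
    [0,-0.0024,-0.0007,0,0],
    [0,-0.0024,-0.0008,0,0],
    [0,-0.0043,-0.0023,0,0],
    [0,0,0,0,0]
  ]
}}

```text
t: 13.6
tcp_pos: [0.4869, -0.0227, 0.0983]
eef_rot: [-0.001, -0.074, 0.997, 0.001]
force: [-3.4, 2.3, 8.7]
finger_gap: 0.127
gripper_force: 21.0
```

Call:
{"method": "move_arm", "body": {
  "steps": [
    [0,-0.0036,-0.0031,0,0],
    [0,-0.003,-0.0037,0,0],
    [0,0,0,0,0]
  ]
}}

```text
t: 13.9
tcp_pos: [0.4961, -0.0268, 0.0985]
eef_rot: [0.001, -0.075, 0.997, 0.001]
force: [1.1, 7.3, 5.3]
finger_gap: 0.122
gripper_force: 20.6
```

Call:
{"method": "move_arm", "body": {
  "steps": [
    [0,-0.0017,-0.0043,0,0],
    [0,0,0,0,0]
  ]
}}

```text
t: 14.1
tcp_pos: [0.4996, -0.0294, 0.0987]
eef_rot: [0.003, -0.075, 0.997, 0.002]
force: [2.2, 10.7, 1.5]
finger_gap: 0.128
gripper_force: 20.5
```

Call:
{"method": "move_arm", "body": {
  "steps": [
    [0,-0.0008,-0.0046,0,0],
    [0,0,0,0,0],
    [0,0,0,0,0]
  ]
}}

```text
t: 14.4
tcp_pos: [0.503, -0.0329, 0.0989]
eef_rot: [0.005, -0.076, 0.997, 0.002]
force: [7.8, 12.6, -2.9]
finger_gap: 0.127
gripper_force: 20.0
```

Forces come mostly from the gripped post having to turn between the pads. I'll loosen the grip and push with the +y pad instead.

Call:
{"method": "move_arm", "body": {
  "steps": [
    [0.17,0,0,0,0],
    [0.17,0,0,0,0],
    [0.17,0,0,0,0]
  ]
}}

```text
t: 14.7
tcp_pos: [0.4985, -0.0379, 0.0979]
eef_rot: [0.0, -0.074, 0.997, 0.0]
force: [1.4, 3.0, 0.4]
finger_gap: 0.174
gripper_force: 1.0
```

Call:
{"method": "move_arm", "body": {
  "steps": [
    [0.17,0,-0.002,0,0],
    [0.17,0,-0.002,0,0],
    [0.17,0,0,0,0]
  ]
}}

```text
t: 15.0
tcp_pos: [0.4989, -0.0428, 0.0977]
eef_rot: [-0.0, -0.073, 0.997, -0.0]
force: [1.3, 0.4, -0.2]
finger_gap: 0.171
gripper_force: 0.2
```

Call:
{"method": "move_arm", "body": {
  "steps": [
    [0.17,0,-0.002,0,0],
    [0.17,0,0,0,0]
  ]
}}

```text
t: 15.2
tcp_pos: [0.4991, -0.0437, 0.0977]
eef_rot: [-0.0, -0.074, 0.997, 0.0]
force: [0.2, 3.6, -0.4]
finger_gap: 0.171
gripper_force: 1.6
```

Call:
{"method": "move_arm", "body": {
  "steps": [
    [0.17,0,-0.001,0,0],
    [0.17,0,0,0,0]
  ]
}}

```text
t: 15.4
tcp_pos: [0.4991, -0.0438, 0.0977]
eef_rot: [-0.001, -0.074, 0.997, 0.001]
force: [-0.9, 5.6, 0.9]
finger_gap: 0.17
gripper_force: 2.8
```

The stop is reached: force rises with no motion. I'll release and withdraw.

Call:
{"method": "move_arm", "body": {
  "steps": [
    [0.2,0,0.002,0,0],
    [0.4,0,0,0,0],
    [0.4,0,0,0,0],
    [0.4,0,0,-0.03,0],
    [0.4,0,0,-0.04,0]
  ]
}}

```text
t: 15.9
tcp_pos: [0.4976, -0.0434, 0.1671]
eef_rot: [-0.002, -0.074, 0.997, -0.0]
force: [0.9, -0.3, -0.2]
finger_gap: 0.403
gripper_force: 0.0
```

Call:
{"method": "move_arm", "body": {
  "steps": [
    [0.4,0.03,0.04,-0.04,0],
    [0.4,0,0.04,0,0],
    [0.4,0,0.04,0,0],
    [0.4,0,0,0,0],
    [0.4,0,0,0,0]
  ]
}}

```text
t: 16.4
tcp_pos: [0.4596, 0.0639, 0.1991]
eef_rot: [0.0, -0.075, 0.997, -0.0]
force: [-0.1, -1.3, 0.2]
finger_gap: 0.4
gripper_force: 0.0
```

Run:
```python
from h import *
import pickle
s=ctrl.sense();m=ctrl.camera_model("wrist");a=ctrl.grab_frame("wrist")
cv2.imwrite("pics/w7.png",a);pickle.dump(m,open("w7.pkl","wb"));print(s["tcp_pos"],s["t"])
P=np.array([.4773,-.0454]);nx=np.array([.989,.149])
g=cv2.cvtColor(a,6)
for th in np.arange(0,1.7,.1):
    n=np.array([-.149,.989]);q=P+.024*(np.sin(th)*nx+np.cos(th)*n);u,v=proj("wrist",[*q,.09],m)
    print(round(th,1),u.round(),v.round(),g[int(v)-2:int(v)+3,int(u)-2:int(u)+3].mean().round() if 2<u<637 and 2<v<397 else None)
```

```text
[0.4596076  0.06389851 0.19909247] 16.4
0.0 212.0 211.0 214.0
0.1 212.0 214.0 214.0
0.2 212.0 217.0 176.0
0.3 211.0 219.0 138.0
0.4 211.0 222.0 169.0
0.5 209.0 225.0 146.0
0.6 208.0 227.0 150.0
0.7 207.0 229.0 173.0
0.8 205.0 231.0 140.0
0.9 203.0 233.0 128.0
1.0 201.0 235.0 118.0
1.1 198.0 236.0 106.0
1.2 196.0 237.0 48.0
1.3 193.0 238.0 20.0
1.4 190.0 239.0 12.0
1.5 187.0 239.0 22.0
1.6 184.0 239.0 32.0
```

Run:
```python
from h import *
import pickle
m=pickle.load(open("w7.pkl","rb"));g=cv2.cvtColor(cv2.imread("pics/w7.png"),6)
b=(g<35).astype(np.uint8);n,l,st,c=cv2.connectedComponentsWithStats(b)
for i in range(1,n):
    if 20<st[i,4]<3000 and 150<c[i,0]<240: print(st[i],c[i])
P=np.array([.4773,-.0454]);nx=np.array([.989,.149]);ny=np.array([-.149,.989])
for th in (1.2,1.4,1.57):
    q=P+.024*(np.sin(th)*nx+np.cos(th)*ny);print(th,proj("wrist",[*q,.084],m),proj("wrist",[*q,.097],m))
for o in ((.47 ,0),): pass
print(g[225:262:3,165:260:5])
```

```text
[175 227  24  22 264] [186.61363636 236.93939394]
1.2 [198.48294741 234.65238334] [192.17864163 240.62994029]
1.4 [193.13472494 236.08547084] [186.57013286 242.1249823 ]
1.57 [188.33814985 236.46706736] [181.53473893 242.52110316]
[[ 94 109 144  90 136  96 170 147 119 115 121  97 114 133 101 115 139 179
  176]
 [177 176 176 176 155  18  14 162 179 174 177 178 177 177 176 178 177 178
  178]
 [175 171 172 173  30  10   0 157 172 172 174 174 173 177 173 173 173 148
  153]
 [120 117 114  45   0  19  13 165 109 111 117 113 109 114 113 114 107 116
  116]
 [186 186 172  24   7  18  26 176 183 188 185 188 191 190 192 190 193 189
  195]
 [187 187  45  38  50  19 151 174 183 184 185 187 187 188 188 190 191 189
  193]
 [190 187  21  36  21  66 176 174 146 185 189 187 188 190 189 189 189 190
  191]
 [121 182  80  20  32 171 175 171  99 185 186 186 186 191 191 188 191 191
  194]
 [ 55  67 190  98 164 171 178 172 115 187 188 188 188 189 192 189 135 176
  193]
 [ 53  39 187 187 184 172 173 173 181 187 187 184 188 187 186 186 109 101
  195]
 [ 50  42 188 188 187 186 185 188 190 186 186 189 191 191 193 192 117  77
  161]
 [ 53  50 187 185 186 186 187 184 184 186 186 186 185 188 189 191  94  78
   50]
 [ 54  52 190 190 189 190 189 187 188 189 188 188 185 189 188 192  74  75
   19]]
```

The post's dark blob is at (186.6,236.9), against (188.3,236.5) predicted for 1.57 rad. The catch is fully in, and it could only pass over a seated rack.

```bash
python3 -c "
from station import ctrl
print(ctrl.job_done())"
```

```text
the job is handed in; nothing more can be done
None
```

The rack slid in and dropped into the recess under light force, the catch is turned in to its stop over the plate, the gripper is clear, and the job was handed in at about 16.5 s; no verdict came back.

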